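# Put the biscuit stamp away in its slide-cover box

### The arm

A 6-joint arm with a two-finger parallel gripper is mounted at the origin on the work surface. World frame = base frame: x ahead of the robot, y to its left, z up, the work surface at z = 0. Lengths are in mm, angles in rad, forces in N, time in s.
With the tool pointing down it reaches from about 350 to 775 mm from the base axis. Payload 7.3 kg.
Tool frame: the origin (TCP) lies between the finger pads; the fingertips stand 17 mm ahead of it and the grasp point (between the pads) lies 2 mm behind it; z points along the fingers, y is the direction in which the jaws open and shut (so a half turn about z gives the same grasp; the last joint's range is limited). The gripper opens to 92 mm and grips with 3 to 60 N. Pads are 19 mm wide; open, the fingers measure 130 mm over their backs; the gripper's body (75 mm by 190 mm) begins 47 mm behind the grasp point.
Start: joints at [-1.306, 0.342, 1.524, -0, 1.275, -0.146], TCP at [209.678, -481.33, 243.741] pointing down, gripper open.
Joint ranges: [-2.53, 2.53], [-0.77, 2.02], [0.04, 2.7], [-1, 4.14], [0.28, 2.66], [-3.11, 3.11]. Speed limits (rad/s): [2.57, 2.57, 3.14, 3.14, 3.14, 3.14].

### API

Orientations are given as [roll, pitch, yaw] about the fixed x, y, z axes, in that order (R = Rz(yaw) Ry(pitch) Rx(roll)).
In Python, from plant import get_obs, capture, get_calibration, close_job gives the robot as it stands.
- The arm moves only by the tool carry_out, never from a script. Its argument "moves" is one flat list of numbers, 7 for each row, row after row: the shift along the tool's x, y, z normalised to -1 to 1, where 1 is 40 cm, then the turn, a rotation vector about the tool's x, y, z normalised to -1 to 1, where 1 is 30 degrees, then the opening, from 0 (shut) to 1 (fully open). A call has exactly 8 rows; each row is the pose to reach, as a shift and turn from the pose measured when the call began, along the tool's axes at that moment; what a row does not reach only later rows make up. A row lasts 1/10 s, in which the tool goes at most 50 mm and 8.59 degrees, less where a joint would pass 70% of its speed; a pose out of reach is approached as far as the arm can. A call with a number of a shift or a turn outside -1 to 1 is refused whole. A call with a gripper value outside its range is refused whole. The fingers move at their own pace and stop on an object; the grip force is fixed at half the most. Time passes only in rows, so rows that repeat a pose let the fingers close, or fill a call up. It gives the time, the measured TCP pose, the force and the opening at its end, in the units of the state.
- get_obs(): the state, without advancing time (a new reading comes with each control period).
- capture(name): name is "side" or "top" or "wrist"; returns the picture (480x640x3 uint8, red, green, blue); there is no depth.
- get_calibration(name): a dict with "vfov" (degrees; the focal length in pixels is half the picture's height over the tangent of half this angle, whatever the lens; pixels are square), "cx", "cy" (the principal point, pixels), "cam_to_world" (4x4, takes a point from camera to world coordinates). Camera axes: x right, y up, looking along -z (the intrinsics and any distortion apply to the point x, -y, -z); pixel columns grow to the right and rows downward; lengths in mm; the calibration is good to about 2 mm. A picture is of the moment at which its call begins: read the wrist's pose just before it. get_calibration takes no time and is no camera call; for the wrist camera it gives the pose at the moment of the call.
- close_job(): hands the job in, once; it reports no verdict.
The state is a dict: "time": time; "joint_positions": joint angles; "dq": joint speeds; "tau": joint torques, N m; "tool_pos": TCP position; "tcp_rot": TCP orientation; "contact_force": force on the tool from outside, world axes, zero at the start; "moment": the same for the moment, N m; "grip_width": finger opening in mm.
Only numpy, scipy, OpenCV 4.12 (cv2) and the standard library are available. Lean on these libraries where they do the work, as an engineer would, in place of code of your own. Each camera call takes 0.05 s, during which the arm holds its last target.

### The job

Slide back the dark cover of the beech box, stand the red-handled biscuit stamp upright in the empty compartment (the one with the cork pad), lowering it in gently rather than dropping it, and then slide the cover fully shut. Leave the blue stamp in its compartment, and the dough tamper and egg cup where they stand.

Things in the scene. Friction and masses are not known exactly. Their poses are not given: they have to be found in the camera images.
- stamp_box: Beech box with a sliding cover, fixed to the shelf; outside 122 mm (its x) by 158 mm (its y), 87 mm high to the top of the cover's grooves. Origin: centre of the underside, its z up. Two compartments in a row along its y, centred at y = -38 mm and y = +38 mm, each 110 mm (x) by 70 mm (y) inside, floor 8 mm above the origin. The outer walls reach 76 mm, the middle divider (6 mm thick) 68 mm. The cover slides towards the box's +y.
- cover (a joint): Travel of the dark wooden cover along the box's +y, in m: 0 = fully shut against the end stop, 0.15 = fully open, both compartments clear and the cover standing out over the +y end. It moves with about 2 N of friction and stays where it is left; the start is shut or up to 30 mm open. The cover is 114 x 154 x 6 mm, its upper face 82 mm above the shelf.
- cover_grip (a point): Middle of the top of the cover's brass pull, 108 mm above the shelf; moves with the cover, axes as the box's. The pull is an upright rib at the centre of the cover: 14 mm thick along the sliding direction, 50 mm long across it, rising 26 mm above the cover.
- red_stamp: Biscuit stamp to be put away: white ceramic disc 54 mm across, 14 mm thick, with an upright red round handle 22 mm across, 60 mm high in all, 90 to 180 g, standing loose on the shelf. Origin: centre of the underside, z up along the handle.
- cork_pad: Cork pad 108 x 68 x 3 mm lying fixed on the floor of the empty compartment (either of the two, under the cover). Origin: centre of its underside, 8 mm above the shelf; its upper face is 11 mm above the shelf.
- blue_stamp: Another such stamp with a blue handle, loose and upright in the other compartment. Origin: centre of the underside. To be left there.
- tamper: Dough tamper, shaped like the stamps but with a pale wooden disc and dark wooden handle, 54 mm across, 60 mm high, loose on the shelf. Origin: centre of the underside. Not to be moved.
- egg_cup: Blue egg cup, 48 mm across, 55 mm high, loose. Origin: centre of the underside. Not to be moved.
Mind the look-alikes: they are no part of the job. Leave any green look-alike of the red_stamp alone.

How it is judged:
By the outcome, as a careful person would: the job done as asked, in the order asked, and still so for the second after the job is handed in, with the robot touching nothing.
It also fails if it takes over 64 s, if anything falls off the work surface, if the arm or the gripper's body presses on something with over 40 N, if the wrist force passes 120 N, or if a joint passes its speed limit or range.

## Working session

There is one attempt and no reset: what is moved stays moved. The work goes in short steps, Python scripts to look and compute and a tool call to move; the robot and the scene stay as the last step left them, time stands still between calls to the robot, and variables do not carry over. Pictures are saved under pics/ and viewed, and the job is handed in when it is done.

Besides the shell and the picture viewer there is one more tool, called after "Emit:" by a JSON object that holds its "api" and its "payload", one argument or row to a line. carry_out: Moves the arm, as the interface text tells. Scaled input: -1 to 1 covers 40 cm each way for a shift and 30 degrees each way for a turn. Its arguments: {"type":"object","properties":{"moves":{"type":"array","items":{"type":"number"}}},"required":["moves"]}

```bash
ls; mkdir -p pics
python3 - <<'E'
from plant import *
import cv2
o=get_obs();print(o)
for n in ("side","top","wrist"):
    c=get_calibration(n);print(n,c)
    cv2.imwrite(f"pics/{n}0.png",capture(n)[:,:,::-1])
E
```

```text
pics
{'time': 0.0, 'joint_positions': array([-1.30596111e+00,  3.42719539e-01,  1.52503437e+00, -3.60556728e-05,
        1.27539511e+00, -1.46000292e-01]), 'dq': array([ 2.24920512e-04, -1.49736044e-03, -9.42627569e-04,  7.83966627e-04,
        7.86793343e-05, -1.04618654e-03]), 'tau': array([ 3.32821604e-03, -4.31235659e+01, -2.44217205e+01,  7.20569585e-02,
        5.59404760e-02, -1.03205975e-04]), 'tool_pos': array([ 209.57959345, -480.92839947,  243.04054088]), 'tcp_rot': array([-3.14004783e+00, -1.92312857e-04,  4.10845885e-01]), 'contact_force': array([-0.02545548,  0.52071135,  0.88701564]), 'moment': array([0.06709778, 0.01108791, 0.03477791]), 'grip_width': 91.91158577377976}
side {'vfov': 52.67168825136147, 'cx': 331.8384949447323, 'cy': 228.57462424598353, 'cam_to_world': array([[ 9.69478200e-01,  1.58581420e-01, -1.86986504e-01,
         3.59335069e+02],
       [-2.44800377e-01,  6.68381994e-01, -7.02380442e-01,
        -4.48131218e+02],
       [ 1.35939244e-02,  7.26716893e-01,  6.86802564e-01,
         6.16459507e+02],
       [ 0.00000000e+00,  0.00000000e+00,  0.00000
[... 217 characters left out ...]
,
       [-9.99885382e-01,  1.19227365e-03,  1.50931110e-02,
         8.29786627e+01],
       [ 1.51232744e-02,  3.16261555e-02,  9.99385348e-01,
         9.39956127e+02],
       [ 0.00000000e+00,  0.00000000e+00,  0.00000000e+00,
         1.00000000e+00]])}
wrist {'vfov': 69.65938661111281, 'cx': 318.5815152803267, 'cy': 237.6510761357659, 'cam_to_world': array([[ 3.98841022e-01,  8.74091672e-01,  2.77289717e-01,
         2.83206784e+02],
       [-9.17017835e-01,  3.80839150e-01,  1.18489794e-01,
        -4.48898704e+02],
       [-2.03183834e-03, -3.01538207e-01,  9.53451929e-01,
         3.83099543e+02],
       [ 0.00000000e+00,  0.00000000e+00,  0.00000000e+00,
         1.00000000e+00]])}
```

View pics/side0.png

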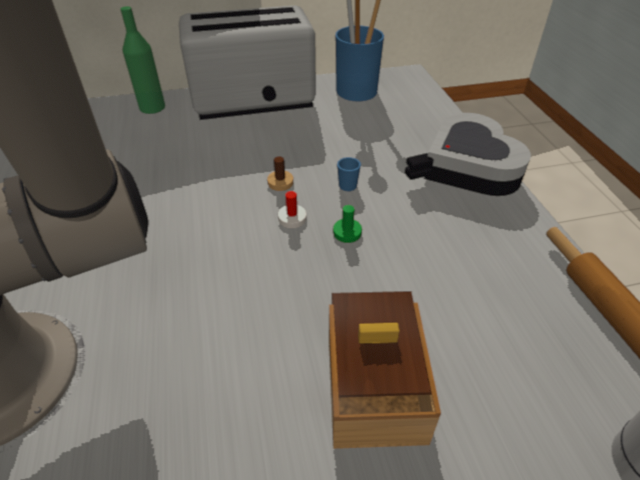

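View pics/top0.png

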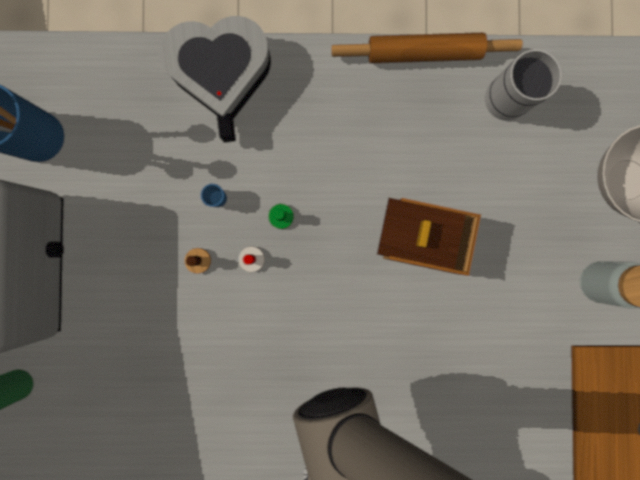

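View pics/wrist0.png

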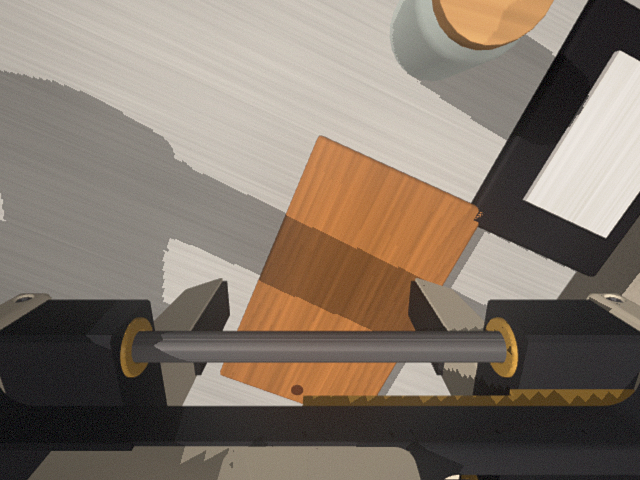

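The side view shows the red stamp at (292,208), with a white disc. The green look-alike is at (348,225), the tamper at (280,175) and the egg cup at (348,173). The box's dark cover is slightly open, showing cork at about (385,405), and the brass pull is at (379,333). In the top view these are: red (251,259), green (281,216), tamper (197,260), cup (213,195), pull (426,234). Red handle with a white disc matches the description.

```bash
cat > h.py <<'E'
import numpy as np, cv2
from plant import *
def ray(c,u,v):
    f=240/np.tan(np.radians(c["vfov"])/2); T=np.array(c["cam_to_world"])
    d=T[:3,:3]@np.array([(u-c["cx"])/f,-(v-c["cy"])/f,-1]); return T[:3,3],d/np.linalg.norm(d)
def plane(c,u,v,z):
    p,d=ray(c,u,v); return p+d*(z-p[2])/d[2]
def proj(c,X):
    f=240/np.tan(np.radians(c["vfov"])/2); T=np.array(c["cam_to_world"])
    q=T[:3,:3].T@(np.array(X,float)-T[:3,3]); return np.array([c["cx"]+f*q[0]/-q[2],c["cy"]-f*q[1]/-q[2]])
def tri(rs):
    A=np.zeros((3,3));b=np.zeros(3)
    for p,d in rs:
        M=np.eye(3)-np.outer(d,d);A+=M;b+=M@p
    x=np.linalg.solve(A,b); return x,[np.linalg.norm((np.eye(3)-np.outer(d,d))@(x-p)) for p,d in rs]
def mask(im,lo,hi):  # hsv from bgr
    return cv2.inRange(cv2.cvtColor(im,cv2.COLOR_BGR2HSV),np.array(lo),np.array(hi))
def blobs(m,amin=15):
    n,l,s,c=cv2.connectedComponentsWithStats(m); return [(s[i].tolist(),c[i].round(1).tolist()) for i in range(1,n) if s[i,4]>=amin]
E
python3 - <<'E'
from h import *
for n in("side","top"):
    im=cv2.imread(f"pics/{n}0.png")
    print(n,"red",blobs(mask(im,(0,200,90),(4,255,255))),"\n yellow",blobs(mask(im,(20,150,100),(32,255,255))),"\n darkcover",blobs(mask(im,(3,150,25),(12,255,110)),300))
s=cv2.imread("pics/side0.png");a=cv2.resize(s[180:250,255:385],None,fx=6,fy=6,interpolation=cv2.INTER_NEAREST)[:, :800]
cv2.imwrite("pics/c1.png",a)
a=cv2.resize(s[280:450,320:445],None,fx=3.5,fy=3.5);cv2.imwrite("pics/c2.png",a)
t=cv2.imread("pics/top0.png")
cv2.imwrite("pics/c3.png",cv2.resize(t[185:285,365:495],None,fx=6,fy=6))
E
```

```text
side red [([286, 192, 10, 24, 202], [291.0, 202.9])] 
 yellow [([359, 323, 40, 20, 720], [378.1, 332.5])] 
 darkcover [([336, 327, 95, 69, 4992], [381.3, 365.4])]
top red [([244, 255, 10, 9, 65], [248.5, 259.0])] 
 yellow [([418, 221, 13, 26, 217], [423.8, 233.4])] 
 darkcover [([379, 200, 87, 69, 3666], [421.4, 233.5])]
```

View pics/c1.png

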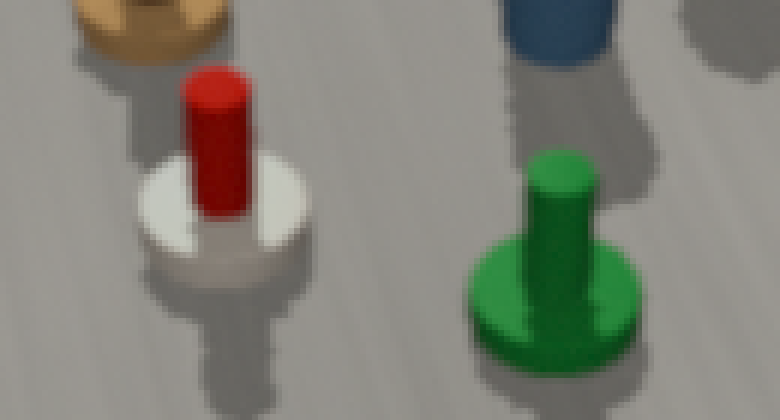

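View pics/c2.png

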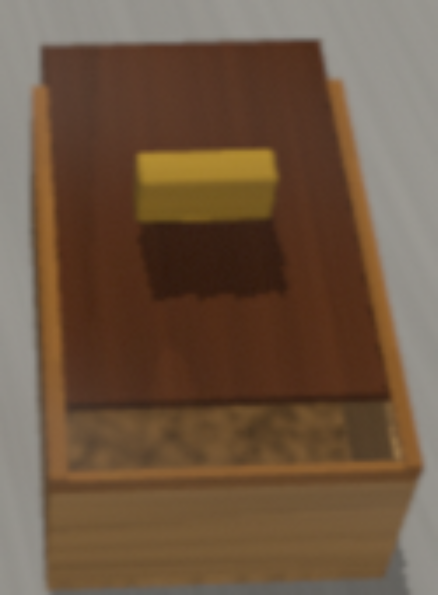

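View pics/c3.png

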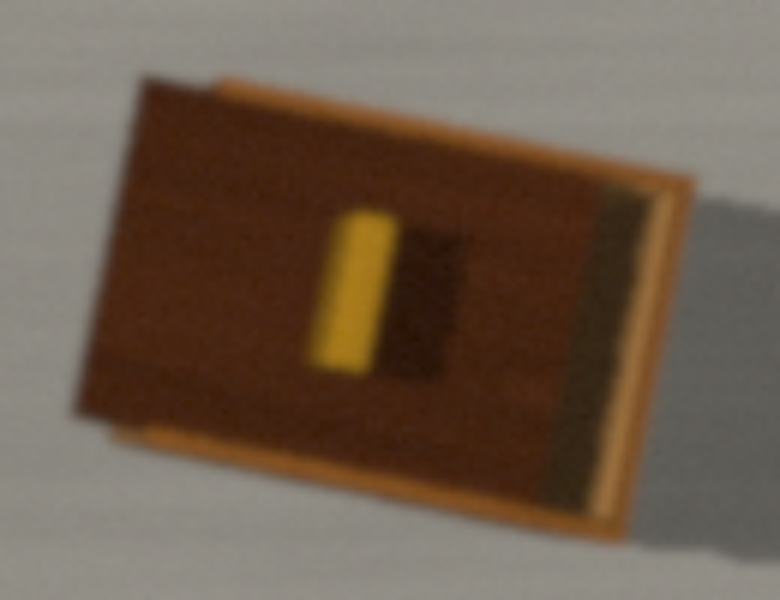

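Run:
```python
from h import *
S=get_calibration("side");T=get_calibration("top")
s=lambda u,v,o,k:(o[0]+(u+.5)/k-.5,o[1]+(v+.5)/k-.5)
c1=lambda u,v:s(u,v,(255,180),6)
c2=lambda u,v:s(u,v,(320,280),3.5)
c3=lambda u,v:s(u,v,(365,185),6)
def t(name,a,b): 
    x,r=tri([ray(S,*a),ray(T,*b)]);print(name,x.round(1),np.round(r,1));return x
t("pull",c2(206,167),c3(362,291))
t("pullends+x",c2(276,165),c3(376,211)); t("pullends-x",c2(137,168),c3(345,371))
t("box-y+x",c2(418,468),c3(693,178)); t("box-y-x",c2(50,478),c3(627,541))
t("cover+y+x",c2(320,40),c3(145,78)); t("cover+y-x",c2(42,46),c3(75,415))
t("redtop",c1(217,90),(248.3,259))
print("red z60",plane(S,*c1(217,90),60),plane(T,248.3,259,60))
print("disc z14", plane(S,*c1(224,203),14))
print("pull z108",plane(S,*c2(206,167),108),plane(T,*c3(362,291),108))
t_=cv2.imread("pics/top0.png")
cv2.imwrite("pics/c4.png",cv2.resize(t_[180:280,180:300],None,fx=6,fy=6))
```

```text
pull [ 511.8 -118.2  109.2] [1.5 1.5]
pullends+x [ 536.9 -122.9  108.5] [1.7 1.7]
pullends-x [ 487.  -112.8  109.4] [1.1 1.1]
box-y+x [ 549.4 -231.5   86.4] [1.9 1.9]
box-y-x [ 431.9 -207.9   90.1] [2. 2.]
cover+y+x [582.6 -54.2  84.1] [1. 1.]
cover+y-x [473.  -31.1  84.3] [1.2 1.2]
redtop [461.9 221.5  62.1] [1.7 1.7]
red z60 [460.61886009 224.49360458  60.        ] [463.63655515 221.53600549  60.        ]
disc z14 [460.87729094 225.18111531  14.        ]
pull z108 [ 510.59995323 -117.12620544  108.        ] [ 513.30719034 -118.98286049  108.        ]
```

View pics/c4.png

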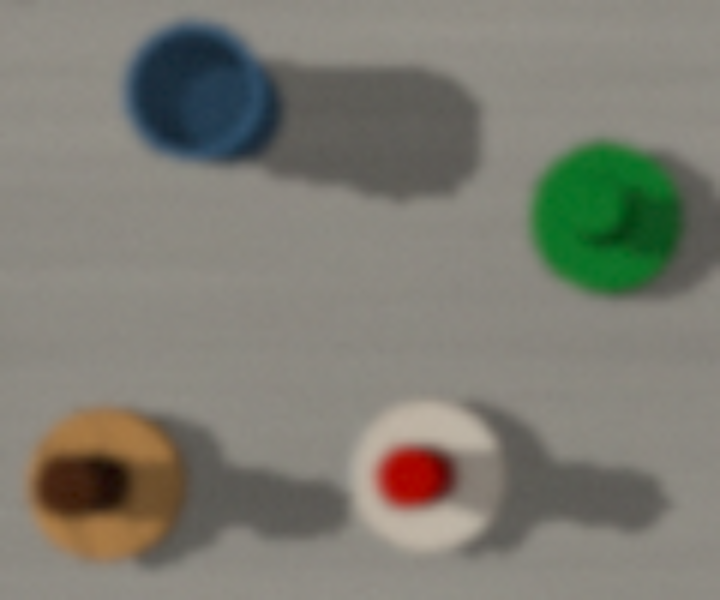

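```bash
cat >> h.py <<'E'
from scipy.spatial.transform import Rotation as Ro
def plan(p,yawdeg):
    o=get_obs(); R0=Ro.from_euler("xyz",o["tcp_rot"]); R1=Ro.from_euler("xyz",[np.pi,0,np.radians(yawdeg)])
    d=R0.inv().apply(np.array(p)-o["tool_pos"])/400; r=(R0.inv()*R1).as_rotvec(degrees=True)/30
    print("t",round(o["time"],2),"shift",d.round(4),"turn",r.round(4),"dist",round(np.linalg.norm(d)*400,1),"F",o["contact_force"].round(1),"w",round(o["grip_width"],1),"pos",o["tool_pos"].round(1),"rot",np.degrees(o["tcp_rot"]).round(1))
E
python3 -c "
from h import *
plan([505,-120,220],-11.4)"
```

```text
t 0.15 shift [ 1.0375 -0.5325  0.0588] turn [-2.1000e-03  4.0000e-04  1.1646e+00] dist 467.1 F [-0.4  0.7  0.9] w 91.8 pos [ 209.6 -481.   243.2] rot [-179.9   -0.    23.5]
```

Emit:
{"api": "carry_out", "payload": {
  "moves": [0.89,-0.457,0.05,0,0,0.99,1,0.89,-0.457,0.05,0,0,0.99,1,0.89,-0.457,0.05,0,0,0.99,1,0.89,-0.457,0.05,0,0,0.99,1,0.89,-0.457,0.05,0,0,0.99,1,0.89,-0.457,0.05,0,0,0.99,1,0.89,-0.457,0.05,0,0,0.99,1,0.89,-0.457,0.05,0,0,0.99,1]
}}

```text
time: 0.95
tool_pos: [455.9, -179.2, 224.0]
tcp_rot: [-3.141, 0.0, -0.108]
contact_force: [1.0, -1.0, 0.2]
grip_width: 91.7
```

Run:
```python
from h import *
plan([511,-118,220],-11.4)
c=get_calibration("wrist");im=capture("wrist")[:,:,::-1];cv2.imwrite("pics/w1.png",im)
np.save("w1.npy",c["cam_to_world"])
print(proj(c,[511.8,-118.2,109]), blobs(mask(im,(20,150,100),(32,255,255)),200))
```

```text
t 0.95 shift [ 0.1206 -0.167   0.0101] turn [-0.0019  0.001   0.1744] dist 82.5 F [ 1.  -1.   0.2] w 91.7 pos [ 455.9 -179.2  224. ] rot [-179.9    0.    -6.2]
[227.0086226  173.33631898] []
```

View pics/w1.png

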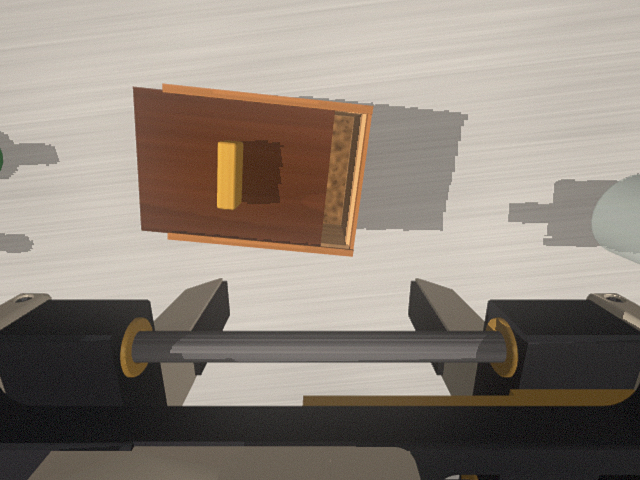

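The wrist view shows the pull's top at about (226,175), against a predicted (227,173). The cork pad shows at about (340,170), in the −y compartment. Both agree, so I'll grasp the pull.

Emit:
{"api": "carry_out", "payload": {
  "moves": [0.12,-0.167,0.18,0,0,0.174,1,0.12,-0.167,0.18,0,0,0.174,1,0.12,-0.167,0.18,0,0,0.174,1,0.12,-0.167,0.22,0,0,0.174,0.6,0.12,-0.167,0.26,0,0,0.174,0.5,0.12,-0.167,0.28,0,0,0.174,0.5,0.12,-0.167,0.297,0,0,0.174,0.5,0.12,-0.167,0.297,0,0,0.174,0.5]
}}

```text
time: 1.8
tool_pos: [513.9, -111.7, 104.9]
tcp_rot: [-3.136, -0.0, -0.195]
contact_force: [-0.2, 0.2, 0.1]
grip_width: 56.5
```

Run:
```python
from h import *
plan([511,-118,105],-11.4)
cv2.imwrite("pics/w2.png",capture("wrist")[:,:,::-1])
```

```text
t 1.8 shift [-0.0041  0.0168 -0.0004] turn [-0.0097 -0.      0.0075] dist 6.9 F [-0.2  0.2  0.1] w 56.5 pos [ 513.9 -111.7  104.9] rot [-179.7   -0.   -11.2]
```

View pics/w2.png

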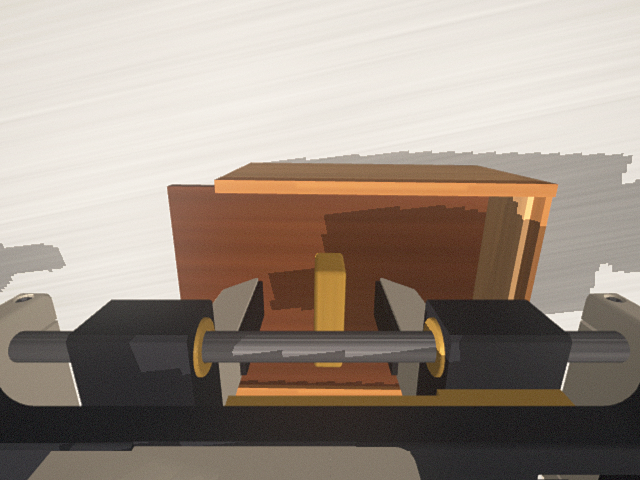

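The jaws straddle the pull, which shows at (330,260), with a few mm of offset. I'll centre them and close.

Emit:
{"api": "carry_out", "payload": {
  "moves": [-0.004,0.017,0,0,0,0,0.4,-0.004,0.017,0,0,0,0,0,-0.004,0.017,0,0,0,0,0,-0.004,0.017,0,0,0,0,0,-0.004,0.017,0,0,0,0,0,-0.004,0.017,0,0,0,0,0,-0.004,0.017,0,0,0,0,0,-0.004,0.017,0,0,0,0,0]
}}

```text
time: 2.65
tool_pos: [511.5, -118.0, 105.6]
tcp_rot: [-3.136, -0.001, -0.195]
contact_force: [-0.5, 0.7, 3.8]
grip_width: 13.9
```

Run:
```python
from h import *
y=np.radians(11.4); o=get_obs(); p=o["tool_pos"]+125*np.array([np.sin(y),np.cos(y),0])
plan(p,-11.4)
```

```text
t 2.65 shift [ 0.0012 -0.3125  0.0016] turn [-0.0098 -0.0024  0.0076] dist 125.0 F [-0.5  0.7  3.8] w 13.9 pos [ 511.5 -118.   105.6] rot [-1.797e+02 -1.000e-01 -1.120e+01]
```

Emit:
{"api": "carry_out", "payload": {
  "moves": [0,-0.03,0,0,0,0,0,0,-0.08,0,0,0,0,0,0,-0.13,0,0,0,0,0,0,-0.18,0,0,0,0,0,0,-0.22,0,0,0,0,0,0.001,-0.26,0,0,0,0,0,0.001,-0.285,0,0,0,0,0,0.001,-0.295,0,0,0,0,0]
}}

```text
time: 3.45
tool_pos: [535.9, -1.2, 105.7]
tcp_rot: [-3.137, -0.003, -0.194]
contact_force: [5.7, -2.9, -6.3]
grip_width: 14.1
```

Run:
```python
from h import *
y=np.radians(11.4); u=np.array([np.sin(y),np.cos(y),0]);o=get_obs(); print((o["tool_pos"]-[511.5,-118,105.6])@u, o["contact_force"])
plan(np.array([511.5,-118,105.6])+125*u,-11.4)
```

```text
119.31005690904375 [ 5.72161495 -2.87809419 -6.26066134]
t 3.45 shift [-0.0019 -0.0142  0.0002] turn [-0.0095 -0.0063  0.0097] dist 5.7 F [ 5.7 -2.9 -6.3] w 14.1 pos [535.9  -1.2 105.7] rot [-179.7   -0.2  -11.1]
```

Emit:
{"api": "carry_out", "payload": {
  "moves": [-0.002,-0.004,0,0,0,0,0,-0.002,-0.006,0,0,0,0,0,-0.002,-0.008,0,0,0,0,0,-0.002,-0.01,0,0,0,0,0,-0.002,-0.012,0,0,0,0,0,-0.002,-0.014,0,0,0,0,0,-0.002,-0.015,0,0,0,0,0,-0.002,-0.015,0,0,0,0,0]
}}

```text
time: 4.25
tool_pos: [537.1, 4.7, 105.7]
tcp_rot: [-3.137, -0.005, -0.194]
contact_force: [6.1, -2.5, -3.4]
grip_width: 14.0
```

Run:
```python
from h import *
y=np.radians(11.4); u=np.array([np.sin(y),np.cos(y),0]);o=get_obs(); print((o["tool_pos"]-[511.5,-118,105.6])@u, o["contact_force"])
plan(o["tool_pos"],-11.4)
```

```text
125.29068121745806 [ 6.08533749 -2.46941606 -3.4229978 ]
t 4.25 shift [0. 0. 0.] turn [-0.0094 -0.0103  0.0089] dist 0.0 F [ 6.1 -2.5 -3.4] w 14.0 pos [537.1   4.7 105.7] rot [-179.7   -0.3  -11.1]
```

Emit:
{"api": "carry_out", "payload": {
  "moves": [0.002,-0.002,0,0,0,0,0,0.002,-0.004,0,0,0,0,0,0.002,-0.006,0,0,0,0,0,0.002,-0.008,0,0,0,0,0,0.002,-0.008,0,0,0,0,0,0.002,-0.008,0,0,0,0,0,0.002,-0.008,0,0,0,0,0,0.002,-0.008,0,0,0,0,0]
}}

```text
time: 5.05
tool_pos: [537.5, 6.0, 105.6]
tcp_rot: [-3.14, -0.004, -0.194]
contact_force: [-3.3, -10.0, 2.4]
grip_width: 13.7
```

Emit:
{"api": "carry_out", "payload": {
  "moves": [0,0,0,0,0,0,0.5,0,0,0,0,0,0,0.5,0,0,0,0,0,0,0.5,0,0,-0.06,0,0,0,0.5,0,0,-0.15,0,0,0,0.5,0,0,-0.25,0,0,-0.25,0.6,0,0,-0.25,0,0,-0.5,0.6,0,0,-0.25,0,0,-0.75,0.6]
}}

```text
time: 5.85
tool_pos: [537.7, 6.3, 207.2]
tcp_rot: [3.141, -0.007, 0.205]
contact_force: [-0.7, -0.4, -0.5]
grip_width: 54.9
```

Run:
```python
from h import *
plan([462,223,200],50)
cv2.imwrite("pics/s2.png",capture("side")[:,:,::-1])
```

```text
t 5.85 shift [-0.0754 -0.5689  0.0172] turn [ 0.0052 -0.013  -1.2759] dist 229.6 F [-0.7 -0.4 -0.5] w 54.9 pos [537.7   6.3 207.2] rot [180.   -0.4  11.7]
```

View pics/s2.png

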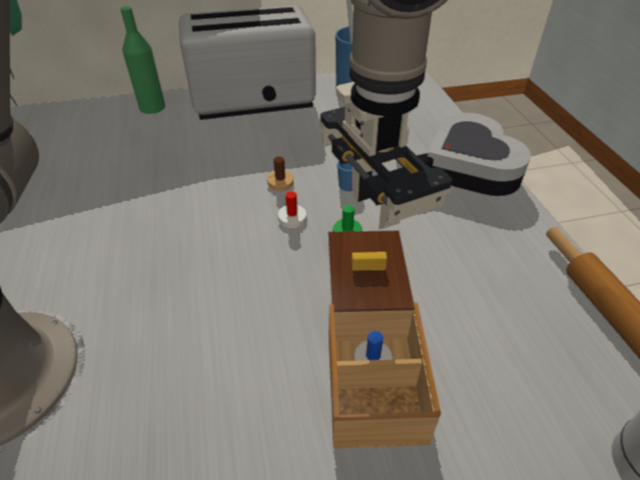

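The cover is fully open. The blue stamp (375,347) is in the +y compartment and the cork (385,400) lies free in the other. Now to the red stamp.

Emit:
{"api": "carry_out", "payload": {
  "moves": [-0.075,-0.569,0.017,0,0,-0.98,0.75,-0.075,-0.569,0.017,0,0,-0.98,0.75,-0.075,-0.569,0.017,0,0,-0.98,0.75,-0.075,-0.569,0.017,0,0,-0.98,0.75,-0.075,-0.569,0.017,0,0,-0.98,0.75,-0.075,-0.569,0.017,0,0,-0.98,0.75,-0.075,-0.569,0.017,0,0,-0.98,0.75,-0.075,-0.569,0.017,0,0,-0.98,0.75]
}}

```text
time: 6.7
tool_pos: [460.6, 221.9, 199.3]
tcp_rot: [3.139, -0.005, 0.722]
contact_force: [0.3, 0.5, 0.0]
grip_width: 69.0
```

Run:
```python
from h import *
plan([462,223,140],78)
c=get_calibration("wrist");im=np.ascontiguousarray(capture("wrist")[:,:,::-1]);cv2.imwrite("pics/w3.png",im)
np.save("w3.npy",c["cam_to_world"])
print(proj(c,[462,223,60]),proj(c,[462,223,0]), blobs(mask(im,(0,180,60),(5,255,255)),100))
```

```text
t 6.7 shift [ 3.700e-03 -1.000e-04  1.483e-01] turn [ 0.0077 -0.0068 -1.2202] dist 59.3 F [0.3 0.5 0. ] w 69.0 pos [460.6 221.9 199.3] rot [179.8  -0.3  41.4]
[319.40787589 227.52400739] [319.15594709 211.499494  ] [([303, 216, 24, 22, 399], [314.4, 226.5])]
```

View pics/w3.png

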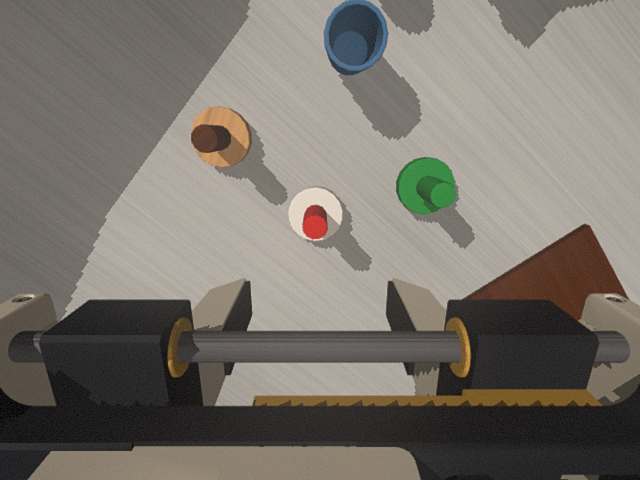

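Run:
```python
from h import *
im=cv2.imread("pics/w3.png")
cv2.imwrite("pics/w3c.png",cv2.resize(im[170:260,270:370],None,fx=6,fy=6,interpolation=cv2.INTER_CUBIC))
c=get_calibration("wrist");S=get_calibration("side");c["cam_to_world"]=np.load("w3.npy")
print(plane(c,315,227.5,60),plane(c,315.5,214,14))
a=(255+217.5/6-.5,180+90.5/6-.5)
print(tri([ray(c,315,227.5),ray(S,*a)]))
```

```text
[459.56647408 225.79879678  60.        ] [460.18650194 226.18536025  14.        ]
(array([460.10371642, 225.52715694,  59.40312023]), [np.float64(0.6772145064355602), np.float64(0.6772145064354962)])
```

View pics/w3c.png

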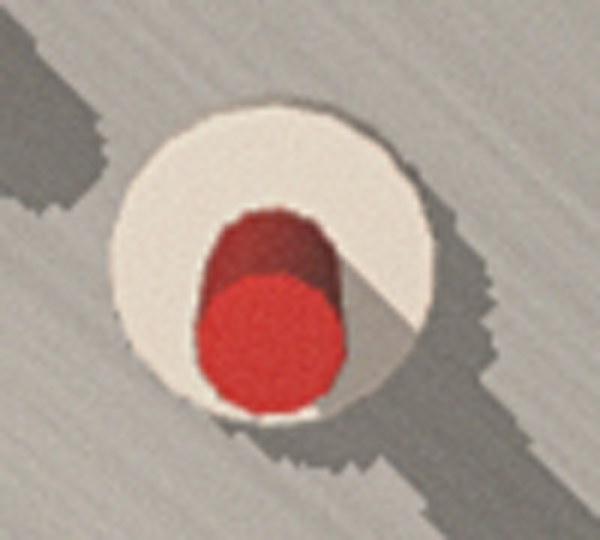

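The crop confirms a red handle on a white disc, at (460.2, 225.5), with its top at 59.4 (expected 60). Now to the grasp.

Run:
```python
from h import *
plan([460.2,225.5,43],71)
```

```text
t 6.75 shift [ 0.0034 -0.009   0.3909] turn [ 0.0072 -0.0075 -0.9878] dist 156.4 F [-0.3  0.5  0. ] w 69.0 pos [460.8 221.7 199.4] rot [179.8  -0.3  41.4]
```

Emit:
{"api": "carry_out", "payload": {
  "moves": [0.003,-0.009,0.1,0,0,-0.25,0.75,0.003,-0.009,0.2,0,0,-0.5,0.75,0.003,-0.009,0.22,0,0,-0.75,0.75,0.003,-0.009,0.22,0,0,-0.98,0.75,0.003,-0.009,0.22,0,0,-0.98,0.75,0.003,-0.009,0.22,0,0,-0.98,0.75,0.003,-0.009,0.22,0,0,-0.98,0.75,0.003,-0.009,0.22,0,0,-0.98,0.75]
}}

```text
time: 7.55
tool_pos: [460.0, 225.1, 111.7]
tcp_rot: [3.136, -0.003, 1.233]
contact_force: [-0.8, 0.3, 0.1]
grip_width: 69.1
```

Run:
```python
from h import *
plan([460.2,225.5,43],78.6)
cv2.imwrite("pics/w4.png",capture("wrist")[:,:,::-1])
```

```text
t 7.55 shift [ 0.0005 -0.0008  0.1718] turn [ 0.0104 -0.0056 -0.2649] dist 68.7 F [-0.8  0.3  0.1] w 69.1 pos [460.  225.1 111.7] rot [179.7  -0.2  70.7]
```

View pics/w4.png

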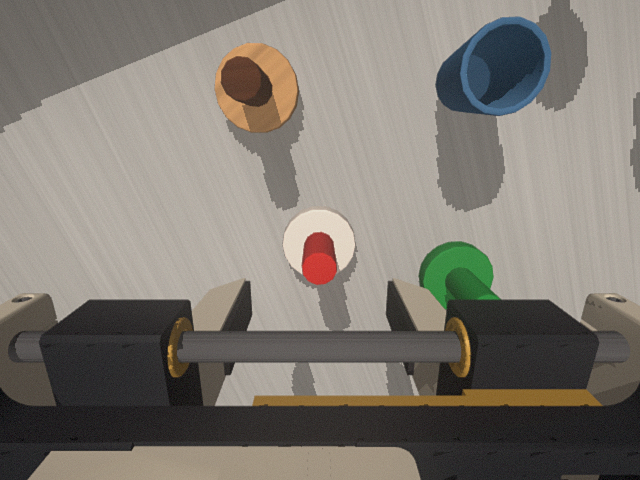

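The handle (319,262) sits midway between the jaws. Green is at (457,272) on the right, so I'll narrow the opening and then descend.

Emit:
{"api": "carry_out", "payload": {
  "moves": [0,-0.001,0,0,0,-0.2,0.5,0,-0.001,0.02,0,0,-0.26,0.5,0,-0.001,0.06,0,0,-0.26,0.5,0,-0.001,0.1,0,0,-0.26,0.5,0,-0.001,0.14,0,0,-0.26,0.5,0,-0.001,0.165,0,0,-0.26,0.5,0,-0.001,0.171,0,0,-0.26,0.5,0,-0.001,0.171,0,0,-0.26,0.5]
}}

```text
time: 8.4
tool_pos: [460.0, 225.5, 43.3]
tcp_rot: [3.136, -0.002, 1.37]
contact_force: [0.3, -0.4, 0.1]
grip_width: 45.7
```

Emit:
{"api": "carry_out", "payload": {
  "moves": [0,0,0,0,0,0,0,0,0,0,0,0,0,0,0,0,0,0,0,0,0,0,0,0,0,0,0,0,0,0,0,0,0,0,0,0,0,0,0,0,0,0,0,0,0,0,0,0,0,0,0,0,0,0,0,0]
}}

```text
time: 9.2
tool_pos: [460.3, 225.6, 43.6]
tcp_rot: [3.135, -0.003, 1.37]
contact_force: [0.5, 0.0, 4.5]
grip_width: 21.3
```

Run:
```python
from h import *
plan([460.2,225.5,43],78.6)
cv2.imwrite("pics/w5.png",capture("wrist")[:,:,::-1])
```

```text
t 9.2 shift [-0.0002 -0.0003  0.0016] turn [ 0.0117 -0.0053 -0.0042] dist 0.7 F [0.5 0.  4.5] w 21.3 pos [460.3 225.6  43.6] rot [179.6  -0.2  78.5]
```

View pics/w5.png

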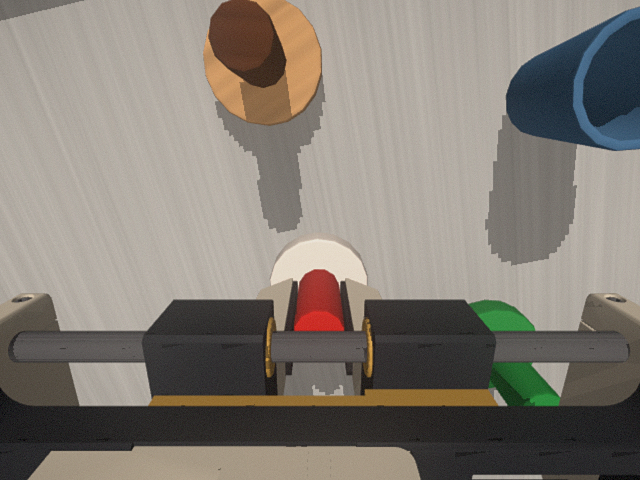

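The red handle is gripped, with width 21.3. Lifting.

Emit:
{"api": "carry_out", "payload": {
  "moves": [0,0,-0.02,0,0,0,0,0,0,-0.06,0,0,0,0,0,0,-0.12,0,0,0,0,0,0,-0.19,0,0,0,0,0,0,-0.26,0,0,0,0,0,0,-0.33,0,0,0,0,0,0,-0.375,0,0,0,0,0,0,-0.375,0,0,0,0]
}}

```text
time: 10.05
tool_pos: [460.3, 225.7, 196.0]
tcp_rot: [3.132, -0.005, 1.37]
contact_force: [0.5, -0.3, -2.2]
grip_width: 21.1
```

Run:
```python
from h import *
u=np.array([np.sin(np.radians(11.4)),np.cos(np.radians(11.4))]); b=np.array([507.9,-141.0]); print(b-38*u)
print("vision", np.array([506.2,-142.3])-38*u)
plan([*(b-38*u),190],78.6)
# independent: compartment inner corners later
```

```text
[ 500.38902107 -178.25030464]
vision [ 498.68902107 -179.55030464]
t 10.05 shift [-0.9695  0.2999  0.0132] turn [ 0.0192 -0.0095 -0.0041] dist 406.0 F [ 0.5 -0.3 -2.2] w 21.1 pos [460.3 225.7 196. ] rot [179.4  -0.3  78.5]
```

Emit:
{"api": "carry_out", "payload": {
  "moves": [-0.03,0.01,0,0,0,0,0,-0.09,0.028,0,0,0,0,0,-0.18,0.056,0,0,0,0,0,-0.27,0.084,0,0.01,0,0,0,-0.36,0.111,0,0.015,0,0,0,-0.45,0.139,0,0.019,0,0,0,-0.54,0.167,0,0.019,0,0,0,-0.63,0.195,0,0.019,0,0,0]
}}

```text
time: 10.85
tool_pos: [485.1, -38.9, 193.9]
tcp_rot: [-3.139, -0.005, 1.369]
contact_force: [-0.3, -0.1, -0.8]
grip_width: 21.4
```

```bash
python3 -c "
from h import *
plan([500,-178.5,190],78.6)"
```

```text
t 10.85 shift [-0.3345  0.1063  0.0078] turn [-0.0059 -0.0094 -0.0046] dist 140.4 F [-0.3 -0.1 -0.8] w 21.4 pos [485.1 -38.9 193.9] rot [-179.8   -0.3   78.5]
```

Emit:
{"api": "carry_out", "payload": {
  "moves": [-0.08,0.025,0,0,0,0,0,-0.16,0.051,0,0,0,0,0,-0.23,0.073,0,0,0,0,0,-0.28,0.089,0,0,0,0,0,-0.32,0.102,0,0,0,0,0,-0.334,0.106,0,0,0,0,0,-0.334,0.106,0,0,0,0,0,-0.334,0.106,0,0,0,0,0]
}}

```text
time: 11.65
tool_pos: [499.6, -177.5, 192.8]
tcp_rot: [-3.137, -0.006, 1.37]
contact_force: [0.3, 0.7, -1.1]
grip_width: 21.2
```

Run:
```python
from h import *
plan([500,-178.5,60],78.6)
c=get_calibration("wrist")
cv2.imwrite("pics/w6.png",capture("wrist")[:,:,::-1])
np.save("w6.npy",c["cam_to_world"])
cv2.imwrite("pics/s6.png",capture("side")[:,:,::-1])
```

```text
t 11.65 shift [-0.0041  0.0029  0.3319] turn [-0.008  -0.0105 -0.0036] dist 132.8 F [ 0.3  0.7 -1.1] w 21.2 pos [ 499.6 -177.5  192.8] rot [-179.8   -0.3   78.5]
```

View pics/w6.png

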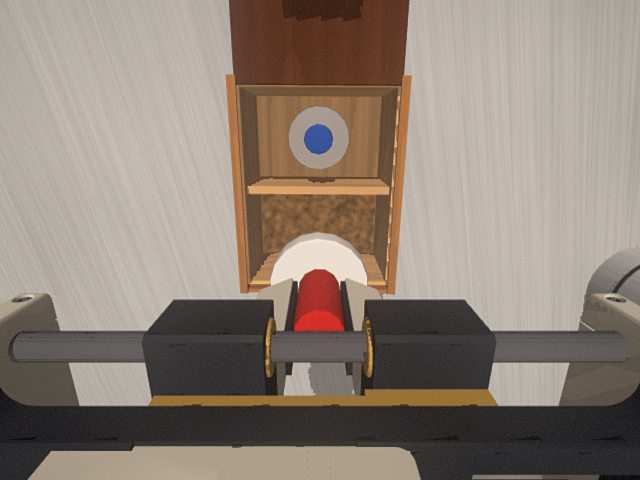

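View pics/s6.png

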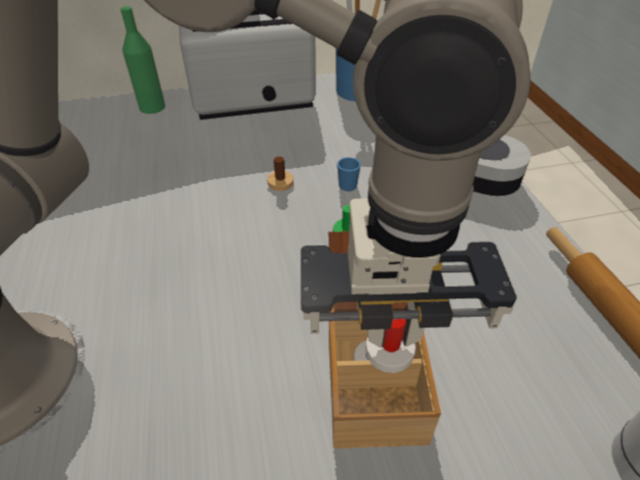

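Run:
```python
from h import *
im=cv2.imread("pics/w6.png")
cv2.imwrite("pics/w6c.png",cv2.resize(im[60:310,210:430],None,fx=2.4,fy=2.4,interpolation=cv2.INTER_CUBIC))
c=get_calibration("wrist");c["cam_to_world"]=np.load("w6.npy")
R=np.array([[np.cos(-.199),-np.sin(-.199)],[np.sin(-.199),np.cos(-.199)]]);b=np.array([507.9,-141.0])
for n,u,v,z in [("div near L",248.5,188,68),("div near R",388,187,68),("div far L",250,179,68),("div far R",387,179,68),("rail -y L",240,293,87),("rail -y R",397,293,87),("rail+yL",227,76,87),("rail+yR",411,76,87)]:
    X=plane(c,u,v,z);print(n,X.round(1),(R.T@(X[:2]-b)).round(1))
for x,y,z in [(-55,-3,68),(55,-3,68),(-55,3,68),(55,3,68),(-61,-79,87),(61,-79,87),(-61,79,87),(61,79,87)]:
    print((x,y,z),proj(c,[*(R@[x,y]+b),z]).round(1))
```

```text
div near L [ 452.2 -128.7   68. ] [-57.   1.]
div near R [ 557.6 -149.4   68. ] [50.4  1.6]
div far L [ 455.1 -122.3   68. ] [-55.5   7.9]
div far R [ 557.7 -143.2   68. ] [49.3  7.7]
rail -y L [ 428.7 -205.4   87. ] [-65.  -78.8]
rail -y R [ 549.7 -229.8   87. ] [ 58.5 -78.8]
rail+yL [461.9 -52.8  87. ] [-62.5  77.4]
rail+yR [579.5 -76.9  87. ] [57.5 77. ]
(-55, -3, 68) [251.5 193.2]
(55, -3, 68) [393.6 192.9]
(-55, 3, 68) [251.  185.4]
(55, 3, 68) [394.1 185.2]
(-61, -79, 87) [245.  293.3]
(61, -79, 87) [400.2 293.2]
(-61, 79, 87) [229.2  73.3]
(61, 79, 87) [416.6  72.6]
```

View pics/w6c.png

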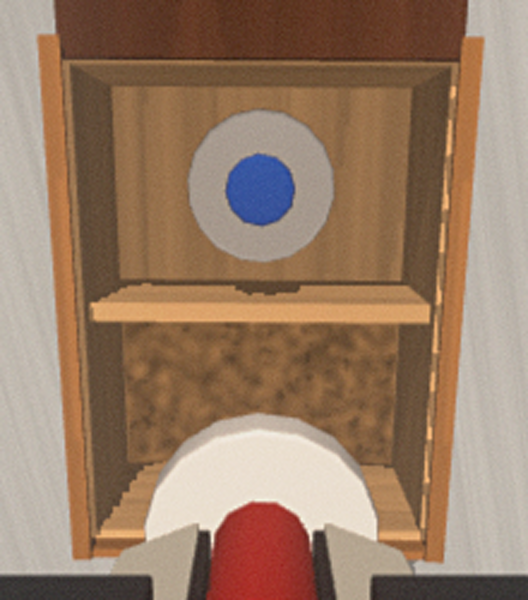

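Emit:
{"api": "carry_out", "payload": {
  "moves": [-0.003,-0.003,0.03,0,0,0,0,-0.003,-0.003,0.08,0,0,0,0,-0.003,-0.003,0.14,0,0,0,0,-0.003,-0.003,0.2,0,0,0,0,-0.003,-0.003,0.25,0,0,0,0,-0.003,-0.003,0.29,0,0,0,0,-0.003,-0.003,0.31,0,0,0,0,-0.003,-0.003,0.315,0,0,0,0]
}}

```text
time: 12.55
tool_pos: [497.9, -176.7, 66.5]
tcp_rot: [-3.137, -0.006, 1.371]
contact_force: [0.8, -0.3, -1.7]
grip_width: 21.5
```

Run:
```python
from h import *
plan([498.3,-178.3,55],78.6)
cv2.imwrite("pics/s7.png",cv2.resize(capture("side")[200:460,280:480,::-1],None,fx=2.3,fy=2.3))
```

```text
t 12.55 shift [-0.0038  0.002   0.0288] turn [-0.0091 -0.0108 -0.0007] dist 11.7 F [ 0.8 -0.3 -1.7] w 21.5 pos [ 497.9 -176.7   66.5] rot [-179.7   -0.3   78.6]
```

View pics/s7.png

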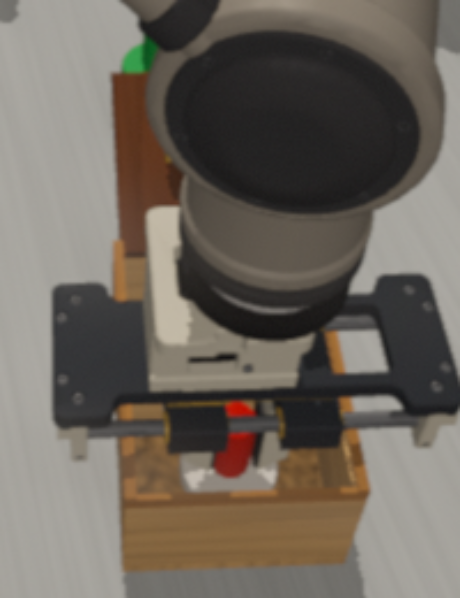

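Emit:
{"api": "carry_out", "payload": {
  "moves": [-0.004,0.002,0.005,0,0,0,0,-0.004,0.002,0.01,0,0,0,0,-0.004,0.002,0.014,0,0,0,0,-0.004,0.002,0.018,0,0,0,0,-0.004,0.002,0.021,0,0,0,0,-0.004,0.002,0.023,0,0,0,0,-0.004,0.002,0.024,0,0,0,0,-0.004,0.002,0.025,0,0,0,0]
}}

```text
time: 13.4
tool_pos: [498.6, -178.7, 56.9]
tcp_rot: [-3.138, -0.005, 1.371]
contact_force: [0.1, 0.1, -0.7]
grip_width: 21.3
```

```bash
python3 -c "
from h import *
plan([498.3,-178.3,54],78.6)"
```

```text
t 13.4 shift [ 0.0007 -0.0009  0.0072] turn [-0.0074 -0.0103 -0.0009] dist 2.9 F [ 0.1  0.1 -0.7] w 21.3 pos [ 498.6 -178.7   56.9] rot [-179.8   -0.3   78.6]
```

Emit:
{"api": "carry_out", "payload": {
  "moves": [0,0,0.001,0,0,0,0,0,0,0.002,0,0,0,0,0,0,0.003,0,0,0,0,0,0,0.004,0,0,0,0,0,0,0.005,0,0,0,0,0,0,0.006,0,0,0,0,0,0,0.006,0,0,0,0,0,0,0.006,0,0,0,0]
}}

```text
time: 14.2
tool_pos: [498.6, -178.7, 54.7]
tcp_rot: [-3.138, -0.005, 1.371]
contact_force: [-0.9, 0.3, 1.9]
grip_width: 21.4
```

Emit:
{"api": "carry_out", "payload": {
  "moves": [0,0,0.001,0,0,0,0,0,0,0.001,0,0,0,0,0,0,0.002,0,0,0,0,0,0,0.002,0,0,0,0,0,0,0.002,0,0,0,0,0,0,0.002,0,0,0,0,0,0,0.002,0,0,0,0,0,0,0.002,0,0,0,0]
}}

```text
time: 15.0
tool_pos: [498.6, -178.6, 54.6]
tcp_rot: [-3.138, -0.005, 1.371]
contact_force: [-3.2, 2.0, 8.2]
grip_width: 21.5
```

It is seated: 8 N contact at TCP height 54.6, as predicted. Releasing.

Emit:
{"api": "carry_out", "payload": {
  "moves": [0,0,0,0,0,0,0.45,0,0,0,0,0,0,0.45,0,0,0,0,0,0,0.45,0,0,0,0,0,0,0.45,0,0,0,0,0,0,0.45,0,0,-0.02,0,0,0,0.45,0,0,-0.07,0,0,0,0.45,0,0,-0.13,0,0,0,0.45]
}}

```text
time: 15.8
tool_pos: [498.2, -178.7, 107.0]
tcp_rot: [-3.136, -0.006, 1.371]
contact_force: [0.5, -0.7, 0.1]
grip_width: 41.1
```

Run:
```python
from h import *
plan([537,5.7,200],-11.4)
cv2.imwrite("pics/w8.png",capture("wrist")[:,:,::-1])
```

```text
t 15.8 shift [ 0.4724  0.0025 -0.2299] turn [-1.6400e-02 -8.0000e-04  2.9992e+00] dist 210.2 F [ 0.5 -0.7  0.1] w 41.1 pos [ 498.2 -178.7  107. ] rot [-179.7   -0.3   78.6]
```

View pics/w8.png

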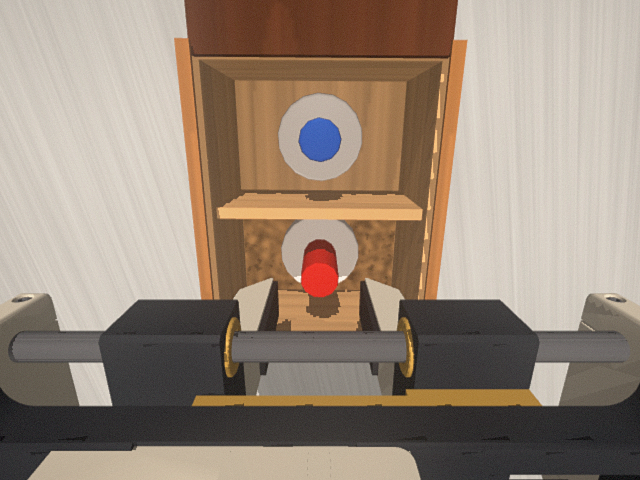

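The red stamp (320,268) stands upright on the cork. Now back to the pull.

Emit:
{"api": "carry_out", "payload": {
  "moves": [0,0,-0.1,0,0,0,0.45,0,0,-0.2,0,0,0.1,0.45,0.05,0,-0.23,0,0,0.3,0.6,0.1,0,-0.23,0,0,0.5,0.6,0.2,0,-0.23,0,0,0.75,0.6,0.3,0,-0.23,0,0,0.99,0.6,0.4,0,-0.23,0,0,0.99,0.6,0.45,0,-0.23,0,0,0.99,0.6]
}}

```text
time: 16.65
tool_pos: [536.0, -0.8, 204.5]
tcp_rot: [3.142, -0.005, 0.855]
contact_force: [0.1, -1.3, 0.1]
grip_width: 55.3
```

```bash
python3 -c "
from h import *
plan([536,5.7,180],-11.4)"
```

```text
t 16.65 shift [ 0.012  -0.0107  0.0614] turn [-0.005  -0.0088  2.013 ] dist 25.4 F [ 0.1 -1.3  0.1] w 55.3 pos [536.   -0.8 204.5] rot [180.   -0.3  49. ]
```

Emit:
{"api": "carry_out", "payload": {
  "moves": [0.012,-0.011,0.03,0,0,0.25,0.6,0.012,-0.011,0.06,0,0,0.5,0.6,0.012,-0.011,0.06,0,0,0.75,0.6,0.012,-0.011,0.06,0,0,1,0.6,0.012,-0.011,0.06,0,0,1,0.6,0.012,-0.011,0.06,0,0,1,0.6,0.012,-0.011,0.06,0,0,1,0.6,0.012,-0.011,0.06,0,0,1,0.6]
}}

```text
time: 17.45
tool_pos: [535.9, 5.7, 180.7]
tcp_rot: [-3.139, -0.005, 0.333]
contact_force: [-0.3, -0.4, 0.3]
grip_width: 55.0
```

Emit:
{"api": "carry_out", "payload": {
  "moves": [0,0,0,0,0,0.25,0.6,0,0,0,0,0,0.5,0.6,0,0,0,0,0,0.75,0.6,0,0,0,0,0,1,0.6,0,0,0,0,0,1,0.6,0,0,0,0,0,1,0.6,0,0,0,0,0,1,0.6,0,0,0,0,0,1,0.6]
}}

```text
time: 18.25
tool_pos: [535.9, 5.8, 180.7]
tcp_rot: [-3.137, -0.003, -0.189]
contact_force: [0.2, -0.6, 0.5]
grip_width: 55.1
```

Run:
```python
from h import *
plan([536,6,105],-11.4)
c=get_calibration("wrist")
cv2.imwrite("pics/w9.png",capture("wrist")[:,:,::-1])
print(proj(c,[536,6,108]))
```

```text
t 18.25 shift [-0.0004  0.0002  0.1893] turn [-0.0084 -0.0052  0.019 ] dist 75.7 F [ 0.2 -0.6  0.5] w 55.1 pos [535.9   5.8 180.7] rot [-179.7   -0.2  -10.8]
[317.74727895 256.87982432]
```

View pics/w9.png

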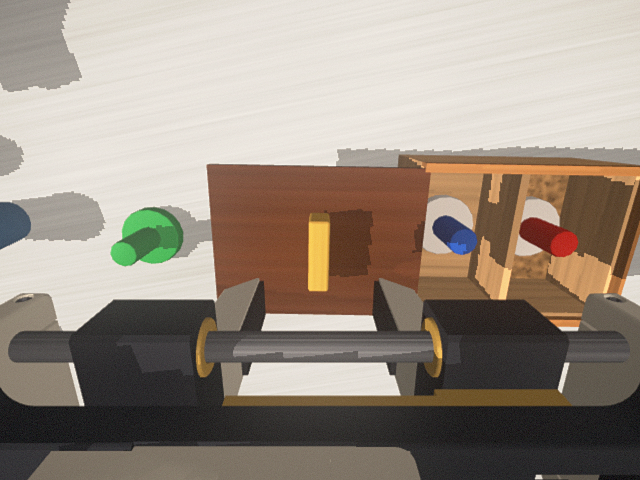

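The pull (319,252) is centred, and both stamps are upright in their compartments. Descending and gripping.

Emit:
{"api": "carry_out", "payload": {
  "moves": [0,0,0.05,0,0,0.019,0.6,0,0,0.1,0,0,0.019,0.5,0,0,0.15,0,0,0.019,0.5,0,0,0.18,0,0,0.019,0.5,0,0,0.189,0,0,0.019,0.4,0,0,0.189,0,0,0.019,0.2,0,0,0.189,0,0,0.019,0,0,0,0.189,0,0,0.019,0]
}}

```text
time: 19.1
tool_pos: [536.8, 6.0, 106.0]
tcp_rot: [-3.137, -0.005, -0.199]
contact_force: [-0.0, -0.7, -0.2]
grip_width: 18.5
```

Emit:
{"api": "carry_out", "payload": {
  "moves": [0,0,0,0,0,0,0,0,0,0,0,0,0,0,0,0,0,0,0,0,0,0,0,0,0,0,0,0,0,0.04,0,0,0,0,0,0,0.09,0,0,0,0,0,0,0.14,0,0,0,0,0,0,0.19,0,0,0,0,0]
}}

```text
time: 19.9
tool_pos: [521.2, -68.6, 106.2]
tcp_rot: [-3.136, -0.004, -0.199]
contact_force: [-2.7, 3.3, 4.9]
grip_width: 13.6
```

```bash
python3 -c "
from h import *
u=np.array([np.sin(.199),np.cos(.199),0]);o=get_obs();print((o['tool_pos']-[537,6.0,105])@u)
plan(np.array([537,6.0,105])-150*u,-11.4)"
```

```text
-76.24687153423628
t 19.9 shift [0.0017 0.1844 0.0021] turn [-0.0101 -0.0075 -0.    ] dist 73.8 F [-2.7  3.3  4.9] w 13.6 pos [521.2 -68.6 106.2] rot [-179.7   -0.2  -11.4]
```

Emit:
{"api": "carry_out", "payload": {
  "moves": [0,0.03,0,0,0,0,0,0,0.07,0,0,0,0,0,0,0.11,0,0,0,0,0,0.001,0.14,0,0,0,0,0,0.001,0.16,0,0,0,0,0,0.001,0.17,0,0,0,0,0,0.001,0.17,0,0,0,0,0,0.001,0.17,0,0,0,0,0]
}}

```text
time: 20.7
tool_pos: [507.2, -135.6, 106.2]
tcp_rot: [-3.137, -0.002, -0.199]
contact_force: [-5.8, -0.4, 6.1]
grip_width: 13.9
```

Emit:
{"api": "carry_out", "payload": {
  "moves": [0,0.003,0,0,0,0,0,0,0.006,0,0,0,0,0,0,0.009,0,0,0,0,0,0,0.012,0,0,0,0,0,0,0.014,0,0,0,0,0,0,0.015,0,0,0,0,0,0,0.016,0,0,0,0,0,0,0.016,0,0,0,0,0]
}}

```text
time: 21.5
tool_pos: [506.1, -140.9, 106.2]
tcp_rot: [-3.135, -0.002, -0.199]
contact_force: [-0.0, 7.2, 3.0]
grip_width: 13.5
```

```bash
python3 -c "
from h import *
u=np.array([np.sin(.199),np.cos(.199),0]);o=get_obs();print((o['tool_pos']-[537,6.0,105])@u)
plan(np.array([537,6.0,105])-150*u,-11.4)"
```

```text
-150.1201707777054
t 21.5 shift [ 0.0031 -0.0003  0.0031] turn [-0.0122 -0.0038 -0.0004] dist 1.8 F [-0.   7.2  3. ] w 13.5 pos [ 506.1 -140.9  106.2] rot [-1.796e+02 -1.000e-01 -1.140e+01]
```

Emit:
{"api": "carry_out", "payload": {
  "moves": [0,0.002,0,0,0,0,0,0,0.004,0,0,0,0,0,0,0.006,0,0,0,0,0,0,0.006,0,0,0,0,0,0,0.006,0,0,0,0,0,0,0.006,0,0,0,0,0,0,0.006,0,0,0,0,0,0,0.006,0,0,0,0,0]
}}

```text
time: 22.3
tool_pos: [506.1, -141.0, 106.2]
tcp_rot: [-3.132, -0.002, -0.199]
contact_force: [0.8, 12.5, 3.9]
grip_width: 13.7
```

The cover hits the stop at 150.1 mm of travel, with 12.5 N. Releasing and rising.

Emit:
{"api": "carry_out", "payload": {
  "moves": [0,0,0,0,0,0,0.45,0,0,0,0,0,0,0.45,0,0,0,0,0,0,0.45,0,0,0,0,0,0,0.45,0,0,-0.05,0,0,0,0.45,0,0,-0.15,0,0,0,0.45,-0.1,0,-0.25,0,0,0,0.45,-0.2,0,-0.3,0,0,0,0.45]
}}

```text
time: 23.1
tool_pos: [428.6, -127.2, 227.6]
tcp_rot: [-3.133, -0.005, -0.199]
contact_force: [0.2, -0.1, 1.0]
grip_width: 41.4
```

Emit:
{"api": "carry_out", "payload": {
  "moves": [-0.12,-0.1,-0.1,0,0,0,0.45,-0.12,-0.2,-0.1,0,0,0,0.45,-0.12,-0.3,-0.1,0,0,0,0.45,-0.12,-0.4,-0.1,0,0,0,0.45,-0.12,-0.4,-0.1,0,0,0,0.45,-0.12,-0.4,-0.1,0,0,0,0.45,-0.12,-0.4,-0.1,0,0,0,0.45,-0.12,-0.4,-0.1,0,0,0,0.45]
}}

```text
time: 23.9
tool_pos: [412.9, 37.7, 268.6]
tcp_rot: [-3.133, -0.005, -0.201]
contact_force: [0.1, -0.7, -0.1]
grip_width: 41.2
```

Run:
```python
from h import *
plan([460,-50,250],-11.4)
s=capture("side")[:,:,::-1];cv2.imwrite("pics/s9.png",s);cv2.imwrite("pics/s9c.png",cv2.resize(s[270:450,310:460],None,fx=3.3,fy=3.3))
t=capture("top")[:,:,::-1];cv2.imwrite("pics/t9.png",t);cv2.imwrite("pics/t9c.png",cv2.resize(t[185:285,365:495],None,fx=6,fy=6))
```

```text
t 23.9 shift [0.1589 0.1916 0.0456] turn [-0.0159 -0.0099 -0.0041] dist 101.2 F [ 0.1 -0.7 -0.1] w 41.2 pos [412.9  37.7 268.6] rot [-179.5   -0.3  -11.5]
```

View pics/s9.png

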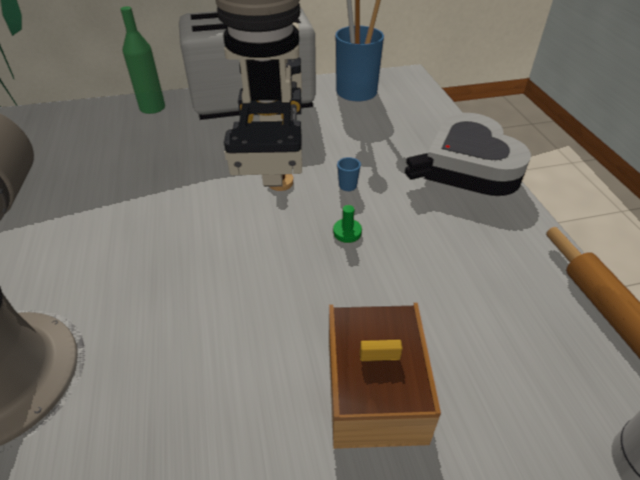

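View pics/s9c.png

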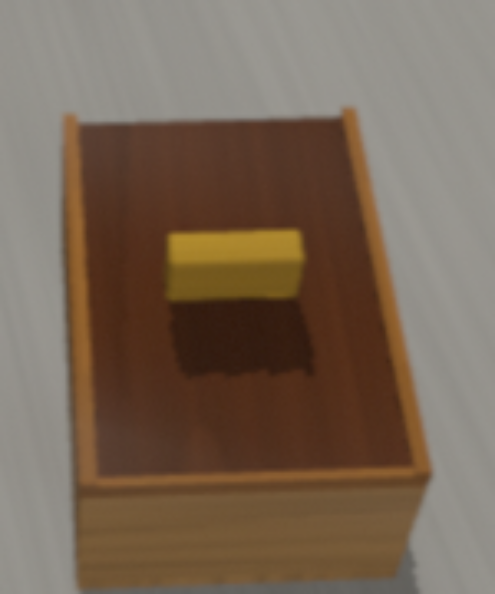

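View pics/t9c.png

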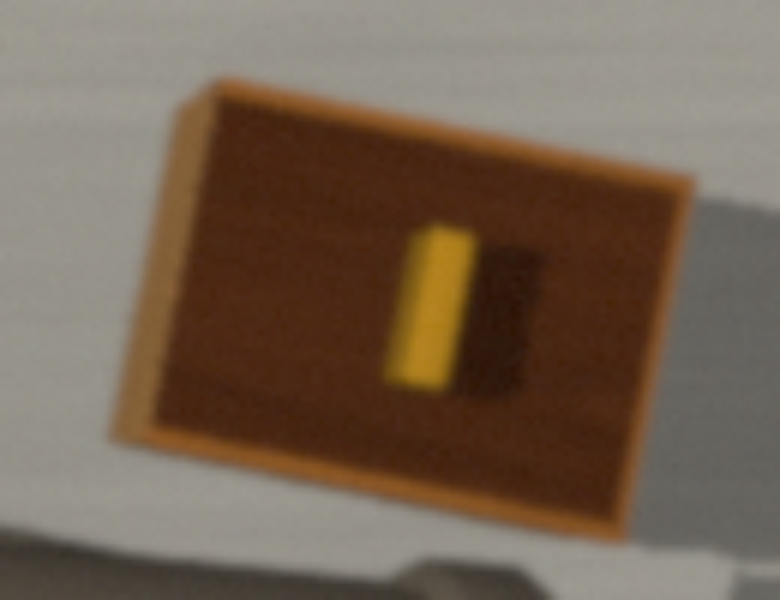

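The cover meets the −y end wall with no gap in either view. The green stamp (348,225), cup (348,173) and visible part of the tamper (285,182) are where they were. Handing in.

```bash
python3 -c "
from plant import *
print(get_obs()['dq'].round(3)); print(close_job())"
```

```text
[ 0.005 -0.001 -0.001  0.002 -0.001  0.002]
the job is handed in; nothing more can be done
None
```

The red stamp is standing upright on the cork pad, in the −y compartment, and the cover is fully shut. I handed the job in after about 24 s of the 64 s allowed. `close_job()` reports no verdict.

- **Cover:** I slid it open by its pull to the stop and later shut it to the end stop. The measured travel between stops was 150.1 mm against the stated 150 mm, with 12.5 N at the closing stop. The last side and top pictures show no gap.
- **Red stamp:** I lowered it until it touched at about 8 N, at the predicted height, before letting go. A wrist picture just after release, and another before closing, showed it upright.
- **Other things:** the blue stamp was upright in its own compartment just before closing. In the last side view the egg cup and green stamp had not moved. The gripper hid part of the tamper there, but its visible disc was in place and nothing came near it.

**Small disagreements:**
- The box centre's x differed by 2–3 mm between the wrist view and the position taken from gripping the pull. I allowed for this when placing the stamp.
- My first approach to the pull ended about 7 mm off. I corrected it before gripping.

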